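# Set up the inspection light behind the tube rack

### The job

The light panel leans face-in against the tube rack: switch it on by pressing the three buttons on its top edge fully down one at a time, first the large round one at the end, then the small round one, then the square one, and then, while it still leans, swing the kickstand on its back down over centre until it snaps fully down. Then take the panel by its top edge and bring it upright on its own spot, clear of the rack, standing on the bench with the kickstand's foot down, and finish while still holding it upright so that it cannot tip onto the tubes. Do not knock the rack or disturb the things round about.

Things in the scene. Friction and masses are not known exactly. Their poses are not given: they have to be found in the camera images.
- panel: LED light panel, a flat box 22 x 260 x 200 mm (x, y, z), 0.7 kg, grey back, white front. Loose; leans 28 degrees away from the robot onto the rack's near top edge. Origin: centre of its underside. z: up to the top edge (0.200); x: towards white front and rack (faces at +-0.011); y: left seen from behind (edges +-0.130). It stands and rolls on a round rubber rail (axis along y at z = 0.011, radius 11 mm), so unheld it tips forward easily
- grip_edge (a point): middle of the free part of the panel's top edge, panel frame (0, 0.055, 0.200): bare edge 22 mm thick, free of buttons from panel y = -0.02 to 0.13. The panel meets the rack about 105 mm further down its front; the tube caps end about 65 mm lower than this point
- power_top (a point): centre of the top of the power button: round, 18 mm across, panel frame (0, -0.110, 0.206), the outermost of three grey buttons in a row on the top edge; moves with the button. All three stand 6 mm proud and are pressed along the panel's -z axis
- daylight_top (a point): centre of the top of the daylight button: round, 13 mm across, panel frame (0, -0.070, 0.206), the middle one
- full_top (a point): centre of the top of the full-brightness button: square, 13 mm, panel frame (0, -0.030, 0.206), the one nearest the middle of the panel
- power (a joint): travel of the power button in m: 0 up, 0.004 fully down; spring return, about 1.2 N to start, 4 N fully down
- daylight (a joint): travel of the daylight button in m, like power
- full (a joint): travel of the full-brightness button in m, like power
- leg (a joint): kickstand angle in rad: 0 stowed (leg lying along the panel's back, pointing to panel +y), 1.571 fully down (pointing down and backward). A spring pulls it back to stowed below about 0.785 and snaps it fully down beyond. Turning it takes under 1 N at the spur, which moves towards the robot, sideways and a little downward while the panel leans
- leg_hub (a point): kickstand's pivot, fixed on the panel's back at panel frame (-0.027, 0, 0.105), middle of the leg's thickness. The pivot axis points back and up: panel-frame direction (-0.788, 0, 0.615). As joint leg grows the leg turns about it by the right-hand rule from panel (0, 1, 0) to (-0.615, 0, -0.788)
- leg_spur (a point): free end of the spur, a round aluminium pin 12 mm thick standing 30 mm out of the leg parallel to the pivot axis, 98 mm from it; push or pinch it to swing the leg. This point is 34 mm along the axis direction from the hub point's level. Stowed, the pin points mostly up (27 degrees from vertical, towards the robot), the panel's back about 30 mm behind it
- leg_foot (a point): centre of the kickstand's round rubber foot, 16 mm across, 122.5 mm from the pivot axis; it is about 8 mm above the bench when the leg is fully down and the panel upright
- rack: fixed pale-blue tube rack 104 mm deep (x), 245 mm wide (y), 80 mm high, with capped glass tubes up to 112 mm above the bench in its three far rows. Origin: centre of its underside; x points away from the panel. Its near face is at x = -0.052
- pen_pot: bystander: white pot of pens, 72 mm across, 138 mm high, origin at the centre of its underside, beside the rack
- reagent: bystander: amber bottle, 56 mm across, 105 mm high, origin at the centre of its underside, beside the rack
- slide_box: bystander: flat slide box 87 x 177 x 34 mm, origin at the centre of its underside, beyond the rack

How it is judged:
On the way, in this order (a step that is already met when the one before it is completed fails the run):
1. the large round (power) button is pressed down, the other two are up (value of joint power above 0.003 m and value of joint each of daylight, full below 0.001 m), for 0.1 s.
2. the small round (daylight) button is pressed down, the other two are up (value of joint daylight above 0.003 m and value of joint each of power, full below 0.001 m), for 0.1 s.
3. the square (full) button is pressed down, the other two are up (value of joint full above 0.003 m and value of joint each of power, daylight below 0.001 m), for 0.1 s.
4. the kickstand is fully down while the panel still leans on the rack (value of joint leg above 1.48 rad and angle between panel's own z axis and vertical above 0.35 rad), for 0.3 s.
At the end, for the whole second after the job is handed in: Panel upright within 0.06 rad, underside within 5 mm of the bench and 40 mm of where it began, still, clear of the rack; kickstand over 1.48 rad down, centre of its foot under 15 mm; the fingers hold the panel near its top edge (over 0.15 m up it) with more than 2 N (angle between panel's own z axis and vertical below 0.06 rad and height (world z) of panel below 0.005 m and distance of panel from where it was at the start of the episode below 0.04 m and linear speed of panel below 0.02 m/s and value of joint leg above 1.48 rad and height (world z) of leg_foot below 0.015 m and contact force between panel and rack below 0.3 N and contact force between the fingers and panel above 2 N and z of the grasp point in the frame of panel above 0.15 m); the arm keeps its last pose, push and grip.
It fails at once if the panel falls over (angle between panel's own z axis and vertical above 0.75 rad).
It fails at once if two buttons are pressed at once (value of joint each of power, daylight above 0.0025 m or value of joint each of daylight, full above 0.0025 m or value of joint each of power, full above 0.0025 m).
It fails at once if the robot knocks the tube rack (over 10 N) (contact force between any of the fingers, the arm and rack above 10 N).
It fails at once if a bystander is moved by more than 30 mm (distance of any of pen_pot, reagent, slide_box from where it was at the start of the episode above 0.03 m).
It also fails if it takes over 69 s, if anything falls off the work surface, if the arm or the gripper's body presses on something with over 40 N, if the wrist force passes 120 N, or if a joint passes its speed limit or range.

### The arm

A 7-joint arm with a two-finger parallel gripper is mounted at the origin on the work surface. World frame = base frame: x ahead of the robot, y to its left, z up, the work surface at z = 0. Lengths are in m, angles in rad, forces in N, time in s.
With the tool pointing down it reaches from about 0.4 to 0.875 m from the base axis. Payload 19.3 kg.
Tool frame: the origin (TCP) lies on the centre line of the jaws, within the pads' length; the fingertips stand 8 mm ahead of it and the grasp point (between the pads) lies 11 mm behind it; z points along the fingers, y is the line along which they close (so a half turn about z gives the same grasp; the last joint's range is limited). The gripper opens to 85 mm and grips with 20 to 120 N. Pads are 22 mm wide; open, the fingers measure 114 mm over their backs; the gripper's body (76 mm by 85 mm) begins 54 mm behind the grasp point. The pads swing forward as they close: fully open they stand 13 mm farther back than shut.
Start: joints at [-1.293, 0.521, -0.036, 1.599, 0.021, 1.021, -0.113], TCP at [0.213, 0.588, 0.239] pointing down, gripper open.
Joint ranges: [-2.91, 2.91], [-0.3, 2.13], [-1.5, 1.42], [0.17, 2.43], [-1.26, 4.41], [0.16, 1.93], [-2.52, 2.52]. Speed limits (rad/s): [1.89, 1.89, 2.39, 2.39, 3.01, 3.01, 3.01].

### API

Orientations are given as [roll, pitch, yaw] about the fixed x, y, z axes, in that order (R = Rz(yaw) Ry(pitch) Rx(roll)).
In Python, from workcell import status, grab_frame, camera_params, bot, search_frame, silhouettes gives the robot as it stands.
- The arm moves only by the shell command python3 -m creep 'ROWS' [FORCE]. ROWS is JSON, a list of rows, each a list of 5 numbers: the shift along the tool's x, y, z in units of 60 mm (1.0 is 60 mm), then the turn about the tool's z in units of 8 degrees (1.0 is 8 degrees), then the opening, from 0 (shut) to 1 (fully open). In form: [[x, y, z, twist, hand], ...]. A call has 1 to 5 rows; each row is the pose to reach, as a shift and turn from the pose commanded when the call began, along the tool's axes at that moment; what a row does not reach only later rows make up. A row lasts 1/8 s, in which the tool goes at most 62.5 mm and 10.7 degrees, less where a joint would pass 70% of its speed; a pose out of reach is approached as far as the arm can. A call with a gripper value outside its range is refused whole. The fingers move at their own pace and stop on an object; FORCE is the grip in N (left out, the last holds). Time passes only in rows, so rows that repeat a pose let the fingers close. It gives the time, the measured TCP pose, the force, the opening and the grip force at its end, in the units of the state.
- status.observe(): the state, without advancing time (a new reading comes with each control period).
- grab_frame(name): name is "scene" or "side" or "wrist"; returns the picture (420x560x3 uint8, blue, green, red); there is no depth.
- camera_params(name): a dict with "K" (3x3 intrinsics, pixels), "k1" (the pictures are not rectified: a ray, as slopes to the right and down, at radius r is drawn at 1 + k1 r^2 times it, then the intrinsics apply), "rvec" (rotation vector, rad) and "tvec" (3), from world to camera coordinates, as OpenCV has them; the wrist camera has in their place "tool_from_camera" (4x4, takes a point from camera to tool coordinates, whose origin is the TCP and whose axes are the flange's). Camera axes: x right, y down, z forward; pixel columns grow to the right and rows downward; lengths in m; the calibration is good to about 2 mm. A picture is of the moment at which its call begins: read the wrist's pose just before it. camera_params takes no time and is no camera call.
- bot.job_done(): hands the job in; it is judged then, once.
Trained networks look in the newest picture that a camera, given by its name, has taken for a name from the list of things; names that differ only in an ending like _2 or _b are one class to them, and where a whole thing is asked for, a point or a joint stands for the part that bears it (a point fixed in the world has none). Each returns a list of dicts, best first, with "p" (0 to 1); they miss things now and then, are a little off and sometimes report something else, mostly with a low value. They report only what shows in the picture. A call takes as long as a camera call.
- search_frame(camera, name): "extent" ([left, top, right, bottom] as shares, 0 to 1, of the picture: columns of its width, rows of its height, round what is visible of it).
- silhouettes(camera, name): "mask" (420x560 bool, what is visible of it) and "extent" ([left, top, right, bottom] as shares, 0 to 1, of the picture: columns of its width, rows of its height, round what is visible of it).
The state is a dict: "clock": time; "qpos": joint angles; "qd": joint speeds; "joint_efforts": joint torques, N m; "position": TCP position; "tool_rot": TCP orientation; "force": force on the tool from outside, world axes, zero at the start; "moment": the same for the moment, N m; "grip_width": finger opening in m; "finger_force": force on a finger pad.
Only numpy, scipy, OpenCV 4.12 (cv2) and the standard library are available. Lean on these libraries where they do the work, as an engineer would, in place of code of your own. Each camera call takes 0.05 s, during which the arm holds its last target. There are 200 camera calls.

## Working session

There is one attempt and no reset: what is moved stays moved. The work goes in short steps, Python scripts to look and compute and a shell command to move; the robot and the scene stay as the last step left them, time stands still between calls to the robot, and variables do not carry over. Pictures are saved under pics/ and viewed, at most 10 in all, crops included, and the job is handed in when it is done.

```bash
ls; mkdir -p pics; python3 - <<'E'
from workcell import *
import cv2,numpy as np
s=status.observe();print(s)
for c in("scene","side","wrist"):
    im=grab_frame(c);cv2.imwrite(f"pics/{c}0.png",im)
    print(c,camera_params(c))
    for n in("panel","power_top","daylight_top","full_top","leg_spur","leg_hub","leg_foot","rack","pen_pot","reagent","slide_box"):
        r=search_frame(c,n)
        print(n,[(round(d["p"],2),(np.array(d["extent"])*[560,420,560,420]).round(1).tolist()) for d in r[:2]])
E
```

```text
pics
{'clock': 0.0, 'qpos': array([-1.29323136,  0.52199521, -0.03637388,  1.60003879,  0.02123064,
        1.02114172, -0.11278927]), 'qd': array([-8.11409088e-04,  6.76762164e-04, -3.85332369e-05, -1.01229150e-03,
       -6.45356102e-04, -1.18145575e-03, -1.52833888e-04]), 'joint_efforts': array([-6.51345526e-04, -9.27095175e+01,  1.97944410e+00, -3.69913137e+01,
        1.77708274e-02,  8.25129915e-03, -4.26990471e-05]), 'position': array([0.21289537, 0.58723992, 0.23872592]), 'tool_rot': array([-3.14039923e+00,  9.13188209e-05,  2.79388537e+00]), 'force': array([ 0.37013707, -0.30882552, -0.20137139]), 'moment': array([ 0.04024094,  0.01911303, -0.01818609]), 'finger_force': 0.0, 'grip_width': 0.08545511470646373}
scene {'K': array([[453.26850884,   0.        , 269.70295377],
       [  0.        , 453.26850884, 207.11210227],
       [  0.        ,   0.        ,   1.        ]]), 'k1': -0.1176798381264904, 'rvec': array([ 2.18770489,  1.30863934, -0.43041009]), 'tvec': array([-0.34793524, -0.37208409,  1.27613027])}
panel [(0.86, [160.6, 162.0, 289.3, 259.9])]
power_top [(0.39, [17
[... 1201 characters left out ...]
43.2, 252.0])]
wrist {'K': array([[355.71427061,   0.        , 282.41490764],
       [  0.        , 355.71427061, 215.2287064 ],
       [  0.        ,   0.        ,   1.        ]]), 'k1': -0.031050520042824777, 'tool_from_camera': array([[-3.67379461e-05, -9.47150415e-01, -3.20789792e-01,
         8.28334894e-02],
       [ 9.99999997e-01, -5.81806067e-05,  5.72581804e-05,
        -2.71599774e-04],
       [-7.28958540e-05, -3.20789788e-01,  9.47150414e-01,
        -1.33630624e-01],
       [ 0.00000000e+00,  0.00000000e+00,  0.00000000e+00,
         1.00000000e+00]])}
panel []
power_top []
daylight_top []
full_top []
leg_spur []
leg_hub []
leg_foot []
rack []
pen_pot []
reagent []
slide_box []
```

```bash
python3 - <<'E'
import cv2
a=cv2.imread("pics/scene0.png")[130:370,90:390];b=cv2.imread("pics/side0.png")[100:360,180:400]
cv2.imwrite("pics/sceneA.png",cv2.resize(a,(750,600),interpolation=cv2.INTER_CUBIC))
cv2.imwrite("pics/sideA.png",cv2.resize(b,None,fx=2.3,fy=2.3,interpolation=cv2.INTER_CUBIC))
E
```

```text
(no output)
```

View pics/sceneA.png

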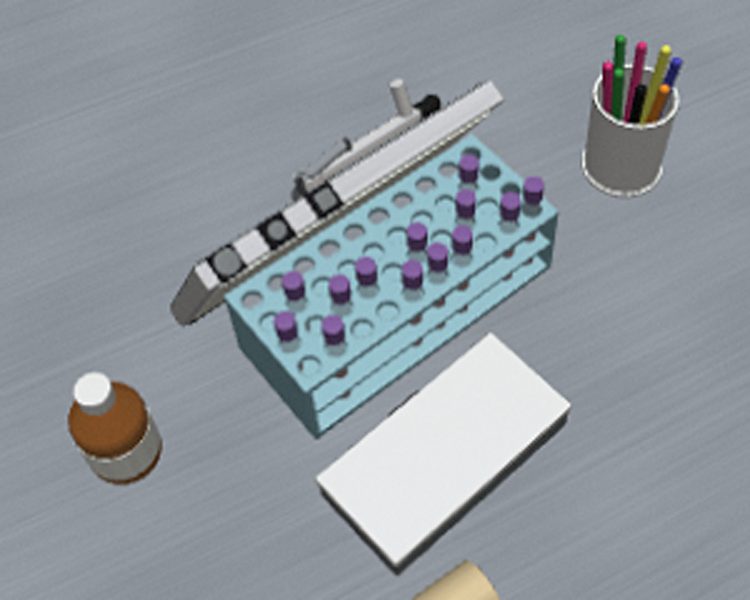

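View pics/sideA.png

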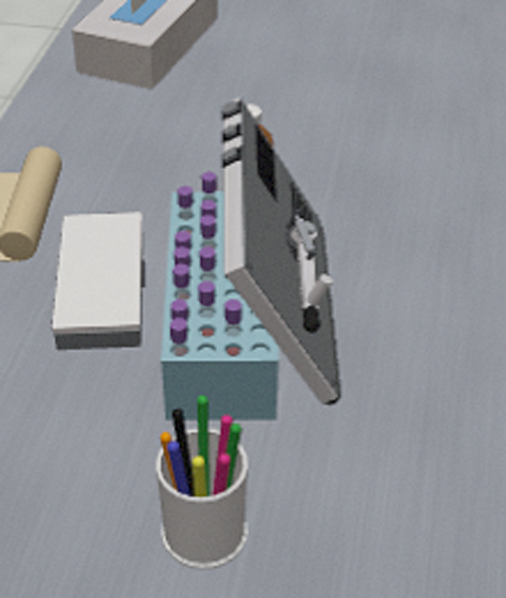

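Scene view (crop 2.5x, offset 90,130): power at about (181,235), daylight (201,222), full (220,209), spur tip (248,164). Side view: buttons at (281,147/157/168), spur tip (322,222). I'll fit the panel pose to these points.

```bash
cat > h.py <<'E'
import numpy as np,cv2
from scipy.optimize import least_squares
from scipy.spatial.transform import Rotation as Ro
from workcell import camera_params,status
AX=np.array([-.788,0,.615]);HUB=np.array([-.027,0,.105])
def legpt(r,al,t): return HUB+r*(np.cos(t)*np.array([0,1,0])+np.sin(t)*np.array([-.615,0,-.788]))+al*AX
PT=dict(power=[0,-.11,.206],daylight=[0,-.07,.206],full=[0,-.03,.206],spur=legpt(.098,.034,0),
 tfl=[.011,.13,.2],tbl=[-.011,.13,.2],bbl=[-.011,.13,.0],grip=[0,.055,.2])
def proj(c,X,wrist=None):
    p=camera_params(c) if isinstance(c,str) else c
    if 'rvec' in p: C=Ro.from_rotvec(p['rvec']).as_matrix()@np.asarray(X).T+p['tvec'][:,None]
    x=C[:2]/C[2]; x=x*(1+p['k1']*(x**2).sum(0))
    return (p['K'][:2,:2]@x+p['K'][:2,2:]).T
def pose(q): # axis x,y, yaw, lean
    R=Ro.from_euler('zy',[q[2],q[3]]).as_matrix()
    return R,np.array([q[0],q[1],.011])-R@[0,0,.011]
def W(q,P): R,t=pose(q); return np.asarray(P)@R.T+t
E
python3 - <<'E'
from h import *
obs={'scene':dict(power=(181.2,234.8),daylight=(200.8,221.6),full=(220,209.2),spur=(248.4,163.6)),
'side':dict(power=(280.9,146.5),daylight=(280.9,156.5),full=(280.9,167.8),spur=(322.2,222.2))}
cp={c:camera_params(c) for c in obs}
def f(q): return np.concatenate([(proj(cp[c],W(q,[PT[k] for k in o]))-np.array(list(o.values()))).ravel() for c,o in obs.items()])
best=min((least_squares(f,[.5,.3,y,.489],loss='soft_l1') for y in np.arange(-3,3,.7)),key=lambda s:s.cost)
q=best.x;print(q,best.cost);print(f(q).round(1).reshape(-1,2))
np.save('q.npy',q)
for k in PT:print(k,W(q,PT[k]).round(4))
print({c:proj(cp[c],W(q,[PT['tfl'],PT['tbl'],PT['bbl']])).round(1).tolist() for c in cp})
for t in np.arange(0,1.6,.2):print(t.round(1),W(q,legpt(.098,.034,t)).round(3))
R,t=pose(q);u=np.array([np.cos(q[2]),np.sin(q[2]),0]);print('h',u,'y',R[:,1],'axis',R@AX)
s=status.observe();T=Ro.from_euler('xyz',s['tool_rot']).as_matrix();print(T.round(3))
for c,a in(('scene',cp['scene']),):print(np.linalg.norm(W(q,PT['power'])[:2]))
E
```

```text
[ 0.5609614  -0.02791162  0.22533269  0.46638065] 14.28967177433745
[[-0.7  0.2]
 [-0.8 -0.6]
 [-1.  -1.8]
 [ 1.6 -6. ]
 [-0.7  3.5]
 [-0.8  1.8]
 [-0.9 -0.6]
 [-0.6 -2. ]]
power [ 0.6706 -0.1351  0.1741]
daylight [ 0.6626 -0.0961  0.1781]
full [ 0.6546 -0.0572  0.1822]
spur [0.5462 0.0556 0.1471]
tfl [0.6296 0.1013 0.1881]
tbl [0.6104 0.0963 0.1977]
bbl [0.5205 0.0963 0.0191]
grip [0.635  0.0257 0.1853]
{'scene': [[292.5, 163.1], [285.1, 153.6], [262.6, 183.3]], 'side': [[275.6, 213.9], [286.1, 209.7], [327.6, 279.6]]}
0.0 [0.546 0.056 0.147]
0.2 [0.529 0.051 0.138]
0.4 [0.514 0.043 0.13 ]
0.6 [0.5   0.031 0.121]
0.8 [0.49  0.017 0.114]
1.0 [0.482 0.    0.107]
1.2 [ 0.477 -0.018  0.101]
1.4 [ 0.477 -0.037  0.097]
h [0.97471983 0.22343065 0.        ] y [-0.19956862  0.97471983  0.10046703] axis [-0.40951089 -0.17606335  0.89469074]
[[-0.94   0.341  0.   ]
 [ 0.341  0.94  -0.   ]
 [-0.     0.    -1.   ]]
0.6840764584233268
```

```bash
sed -i "s/from_euler('zy'/from_euler('ZY'/" h.py; cat > fit.py <<'E'
from h import *
obs={'scene':dict(power=(181.2,234.8),daylight=(200.8,221.6),full=(220,209.2),spur=(248.4,163.6)),
'side':dict(power=(280.9,146.5),daylight=(280.9,156.5),full=(280.9,167.8),spur=(322.2,222.2))}
cp={c:camera_params(c) for c in obs}
def f(q): return np.concatenate([(proj(cp[c],W(q,[PT[k] for k in o]))-np.array(list(o.values()))).ravel() for c,o in obs.items()])
best=min((least_squares(f,[.5,.3,y,.489],loss='soft_l1') for y in np.arange(-3,3,.7)),key=lambda s:s.cost)
q=best.x;print(q,best.cost);print(f(q).round(1).reshape(-1,2))
np.save('q.npy',q)
for k in PT:print(k,W(q,PT[k]).round(4))
print({c:proj(cp[c],W(q,[PT['tfl'],PT['tbl'],PT['bbl']])).round(1).tolist() for c in cp})
for t in np.arange(0,1.6,.2):print(t.round(1),W(q,legpt(.098,.034,t)).round(3))
R,t=pose(q);u=np.array([np.cos(q[2]),np.sin(q[2]),0]);print('h',u,'y',R[:,1],'axis',R@AX)
E
python3 fit.py
```

```text
[ 0.55543866 -0.04713725  0.20060097  0.52126351] 6.126785884432648
[[-1.1 -0.9]
 [-0.6 -0.4]
 [-0.4 -0.2]
 [-0.3 -1.8]
 [-1.5  1.1]
 [-1.7  0.9]
 [-1.8  0. ]
 [-0.5  0. ]]
power [ 0.6725 -0.1356  0.1801]
daylight [ 0.6645 -0.0964  0.1801]
full [ 0.6566 -0.0572  0.1801]
spur [0.5463 0.051  0.1374]
tfl [0.6311 0.1009 0.1694]
tbl [0.6124 0.0971 0.1804]
bbl [0.5148 0.0773 0.0069]
grip [0.6367 0.0255 0.1749]
{'scene': [[292.3, 170.5], [285.7, 160.6], [254.0, 188.1]], 'side': [[275.0, 221.0], [285.0, 216.8], [331.0, 277.1]]}
0.0 [0.546 0.051 0.137]
0.2 [0.529 0.045 0.13 ]
0.4 [0.513 0.036 0.123]
0.6 [0.499 0.024 0.117]
0.8 [0.488 0.009 0.111]
1.0 [ 0.48  -0.008  0.106]
1.2 [ 0.476 -0.027  0.103]
1.4 [ 0.475 -0.047  0.101]
h [0.97994701 0.19925829 0.        ] y [-0.19925829  0.97994701  0.        ] axis [-0.36952906 -0.07513848  0.92572754]
```

```bash
cat >> h.py <<'E'
def go(xyz,ydeg=None,q=None):
    "units to shift in tool axes to reach world xyz; ydeg = wanted heading of tool y"
    s=status.observe();T=Ro.from_euler('xyz',s['tool_rot']).as_matrix()
    d=T.T@(np.asarray(xyz)-s['position'])/.06
    a=np.degrees(np.arctan2(T[1,1],T[0,1])); tw=0 if ydeg is None else ((a-ydeg+180)%360-180)/8
    print('at',s['position'].round(4),'heading',a.round(2),'F',s['force'].round(2),'t',round(s['clock'],2))
    print('move',d.round(3),'twist',round(tw,3))
E
sed -i 's/def f(q): return/def f(q): q=[*q[:3],.4887]; return/; s/^q=best.x;/q=best.x;q[3]=.4887;/; s/f(q).round/f(q).round/' fit.py
python3 fit.py; python3 -c "
from h import *
go([.664,-.097,.27],11.5)"
```

```text
[ 0.56138176 -0.04662492  0.21197447  0.4887    ] 7.980882060465104
[[-0.7 -1.4]
 [-0.3 -1.1]
 [-0.2 -1.1]
 [-0.4 -1.5]
 [-2.2  0.1]
 [-2.2 -0.1]
 [-2.1 -1. ]
 [-0.9 -0.3]]
power [ 0.674  -0.1349  0.1832]
daylight [ 0.6656 -0.0958  0.1832]
full [ 0.6572 -0.0567  0.1832]
spur [0.5471 0.0505 0.1377]
tfl [0.6303 0.1012 0.1727]
tbl [0.6113 0.0971 0.183 ]
bbl [0.5195 0.0773 0.0065]
grip [0.6366 0.0258 0.1779]
{'scene': [[292.3, 169.0], [285.4, 159.2], [255.0, 189.7]], 'side': [[275.4, 219.9], [285.6, 215.8], [328.8, 276.9]]}
0.0 [0.547 0.051 0.138]
0.2 [0.53  0.045 0.13 ]
0.4 [0.515 0.036 0.122]
0.6 [0.501 0.023 0.115]
0.8 [0.491 0.008 0.109]
1.0 [ 0.483 -0.009  0.104]
1.2 [ 0.479 -0.028  0.101]
1.4 [ 0.478 -0.048  0.098]
h [0.97761741 0.21039059 0.        ] y [-0.21039059  0.97761741  0.        ] axis [-0.39792016 -0.0856354   0.91295954]
at [0.213  0.5876 0.2393] heading 70.07 F [-0.64 -0.76 -0.61] t 1.8
move [-10.955  -8.164  -0.511] twist 7.321
```

```bash
python3 -m creep '[[-0.8,-0.6,-0.04,0,0],[-1.6,-1.2,-0.08,0,0],[-2.4,-1.8,-0.1,0,0],[-3.2,-2.4,-0.14,0,0],[-4,-3,-0.18,0,0]]' && python3 -m creep '[[-0.8,-0.6,-0.04,0,0],[-1.6,-1.2,-0.08,0,0],[-2.4,-1.8,-0.1,0,0],[-3.2,-2.4,-0.14,0,0],[-4,-3,-0.18,0,0]]' && python3 -m creep '[[-0.8,-0.6,-0.04,1.2,0],[-1.6,-1.2,-0.08,2.4,0],[-2.4,-1.8,-0.1,3.6,0],[-2.9,-2.1,-0.12,4.8,0],[-2.9,-2.1,-0.12,6,0]]'; python3 -c "
from h import *
go([.664,-.097,.27],12)"
```

```text
clock: 2.42
position: [0.3782, 0.3348, 0.2504]
tool_rot: [3.141, 0.0, 2.794]
force: [1.1, 0.4, 0.2]
grip_width: -0.0001
finger_force: 0.0
clock: 3.05
position: [0.5425, 0.0838, 0.2612]
tool_rot: [3.141, 0.0, 2.794]
force: [0.4, 0.4, -0.4]
grip_width: -0.0001
finger_force: 0.0
clock: 3.68
position: [0.6629, -0.0952, 0.2676]
tool_rot: [-3.141, 0.001, 1.947]
force: [-0.5, 1.0, 0.1]
grip_width: 0.0
finger_force: 0.0
at [ 0.6629 -0.0952  0.2676] heading 21.57 F [-0.54  0.96  0.14] t 3.67
move [-0.035  0.006 -0.04 ] twist 1.197
```

```bash
python3 -m creep '[[0,0,-0.2,1.2,0],[0,0,-0.2,1.2,0],[0,0,-0.2,1.2,0]]'; cat > wr.py <<'E'
from h import *
from workcell import grab_frame
import sys
def wcam():
    p=dict(camera_params('wrist'));s=status.observe();M=np.eye(4);M[:3,:3]=Ro.from_euler('xyz',s['tool_rot']).as_matrix();M[:3,3]=s['position']
    C=np.linalg.inv(M@p['tool_from_camera']);p['rvec']=Ro.from_matrix(C[:3,:3]).as_rotvec();p['tvec']=C[:3,3];return p
if __name__=='__main__':
    p=wcam();im=grab_frame('wrist');q=np.load('q.npy');cv2.imwrite(sys.argv[1]+'_raw.png',im)
    np.save('wcam.npy',np.r_[p['rvec'],p['tvec']])
    for k in PT:
        u=proj(p,W(q,[PT[k]]))[0];print(k,u.round(1))
        cv2.circle(im,tuple(int(v) for v in u),2,(0,0,255),-1)
    cv2.imwrite(sys.argv[1]+'.png',im)
E
python3 wr.py pics/w1
```

```text
clock: 4.05
position: [0.6621, -0.092, 0.2797]
tool_rot: [-3.141, -0.0, 1.793]
force: [0.0, -0.5, 0.3]
grip_width: -0.0002
finger_force: 0.0
power [285.9 279. ]
daylight [286.7 227.6]
full [287.5 170.5]
spur [162.9 -31.3]
tfl [ 303.7 -116.6]
tbl [ 268.  -127.9]
bbl [180.8 -23.8]
grip [284.7  28.7]
```

View pics/w1.png

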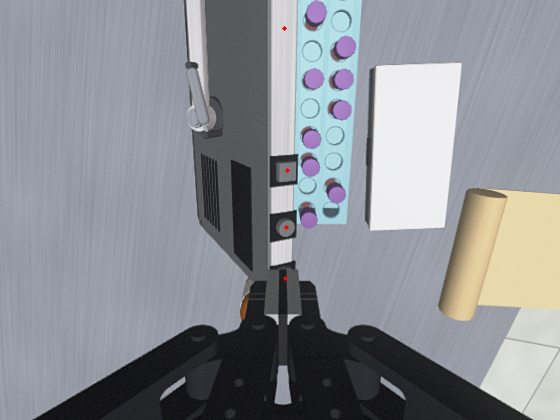

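The overlay matches closely: daylight at (286,227), full at (286,170), and the shut fingertip at (283,275) is about 14 mm wide. Next I press power.

```bash
cat > btn.py <<'E'
from h import *
import sys
q=np.load('q.npy');R,t=pose(q);u=np.array([np.cos(q[2]),np.sin(q[2]),0])
for d in map(float,sys.argv[2:]):
    print('d',d);go(W(q,PT[sys.argv[1]])+.002*u+[0,0,.0107]+R[:,2]*d,12.1)
E
python3 btn.py power .012 .003 -.005; python3 -c "
from h import *
q=np.load('q.npy');R,t=pose(q);T=Ro.from_euler('xyz',status.observe()['tool_rot']).as_matrix();print(T.T@R[:,2])"
```

```text
d 0.012
at [ 0.6621 -0.0921  0.2797] heading 12.67 F [0.29 0.84 0.03] t 4.1
move [-0.742  0.165  1.254] twist 0.072
d 0.003
at [ 0.6621 -0.0921  0.2797] heading 12.67 F [0.29 0.84 0.03] t 4.1
move [-0.741  0.095  1.386] twist 0.072
d -0.005
at [ 0.6621 -0.0921  0.2797] heading 12.67 F [0.29 0.84 0.03] t 4.1
move [-0.741  0.032  1.504] twist 0.072
[-0.00413264  0.46916859 -0.88309895]
```

```bash
python3 -m creep '[[-0.4,0.16,0.4,0,0],[-0.74,0.165,0.9,0.07,0],[-0.74,0.165,1.25,0.07,0],[-0.74,0.165,1.25,0.07,0]]'; python3 -m creep '[[0,-0.035,0.066,0,0],[0,-0.07,0.132,0,0],[0,-0.07,0.132,0,0]]'; python3 btn.py power .003 -.003 -.005
```

```text
clock: 4.6
position: [0.6806, -0.1333, 0.2034]
tool_rot: [-3.139, -0.001, 1.78]
force: [1.1, 0.4, 0.3]
grip_width: 0.0002
finger_force: 0.0
clock: 4.97
position: [0.6772, -0.1343, 0.1974]
tool_rot: [3.141, -0.0, 1.779]
force: [-0.9, 0.3, 0.1]
grip_width: -0.0003
finger_force: 0.0
d 0.003
at [ 0.6772 -0.1343  0.1974] heading 11.93 F [-0.86  0.29  0.15] t 4.97
move [0.001 0.003 0.015] twist -0.022
d -0.003
at [ 0.6772 -0.1343  0.1974] heading 11.93 F [-0.86  0.29  0.15] t 4.97
move [ 0.    -0.044  0.103] twist -0.022
d -0.005
at [ 0.6772 -0.1343  0.1974] heading 11.93 F [-0.86  0.29  0.15] t 4.97
move [ 0.    -0.06   0.133] twist -0.022
```

```bash
for i in 1 2 3; do python3 -m creep '[[0,-0.008,0.015,0,0],[0,-0.016,0.03,0,0],[0,-0.016,0.03,0,0]]' | grep -E 'clock|pos|^force'; done
```

```text
clock: 5.35
position: [0.6764, -0.1345, 0.1954]
force: [-0.3, -0.3, -0.8]
clock: 5.72
position: [0.6754, -0.1348, 0.1935]
force: [0.0, -0.4, 0.3]
clock: 6.1
position: [0.6746, -0.135, 0.1919]
force: [0.7, -0.2, 1.8]
```

```bash
for i in 1 2 ; do python3 -m creep '[[0,-0.008,0.015,0,0],[0,-0.016,0.03,0,0],[0,-0.016,0.03,0,0]]' | grep -E 'clock|pos|^force'; done
```

```text
clock: 6.48
position: [0.6737, -0.1352, 0.19]
force: [1.1, -0.2, 3.3]
clock: 6.85
position: [0.6734, -0.1353, 0.1889]
force: [3.7, 0.8, 7.6]
```

```bash
python3 -m creep '[[0,0,0,0,0],[0,0.08,-0.15,0,0],[0,0.16,-0.3,0,0]]' | grep -E 'clock|pos|^force'; python3 btn.py daylight .012 0.002 -.0055;
```

```text
clock: 7.22
position: [0.6821, -0.1333, 0.2065]
force: [-0.2, 0.4, -0.0]
d 0.012
at [ 0.6821 -0.1333  0.2065] heading 11.91 F [-0.2   0.41 -0.04] t 7.22
move [ 0.669 -0.012  0.035] twist -0.024
d 0.002
at [ 0.6821 -0.1333  0.2065] heading 11.91 F [-0.2   0.41 -0.04] t 7.22
move [ 0.669 -0.091  0.182] twist -0.024
d -0.0055
at [ 0.6821 -0.1333  0.2065] heading 11.91 F [-0.2   0.41 -0.04] t 7.22
move [ 0.668 -0.149  0.292] twist -0.024
```

```bash
python3 -m creep '[[0.35,-0.01,0,0,0],[0.67,-0.01,0,0,0],[0.67,-0.03,0.07,0,0],[0.67,-0.09,0.18,0,0],[0.67,-0.09,0.18,0,0]]'| grep -E 'clock|pos|^force'; for i in 1 2 3 4; do python3 -m creep '[[0,-0.008,0.015,0,0],[0,-0.016,0.03,0,0],[0,-0.016,0.03,0,0]]' | grep -E 'clock|pos|^force'; done
```

```text
clock: 7.85
position: [0.6678, -0.0957, 0.1947]
force: [0.2, 0.1, 0.2]
clock: 8.22
position: [0.6675, -0.0955, 0.1936]
force: [-0.1, 0.2, -0.1]
clock: 8.6
position: [0.6667, -0.0956, 0.1918]
force: [1.4, 0.0, 1.4]
clock: 8.98
position: [0.6657, -0.0957, 0.19]
force: [0.8, -0.5, 2.7]
clock: 9.35
position: [0.6651, -0.0959, 0.1885]
force: [2.3, 0.1, 6.5]
```

```bash
python3 -m creep '[[0,0,0,0,0],[0,0.08,-0.15,0,0],[0,0.16,-0.3,0,0]]' | grep -E 'clock|pos|^force'; python3 btn.py full .012 0.002 -.0055;
```

```text
clock: 9.72
position: [0.6742, -0.0939, 0.2066]
force: [0.7, 1.0, 0.5]
d 0.012
at [ 0.6742 -0.0939  0.2066] heading 11.91 F [0.71 1.04 0.53] t 9.72
move [ 0.665 -0.022  0.036] twist -0.024
d 0.002
at [ 0.6742 -0.0939  0.2066] heading 11.91 F [0.71 1.04 0.53] t 9.72
move [ 0.665 -0.1    0.184] twist -0.024
d -0.0055
at [ 0.6742 -0.0939  0.2066] heading 11.91 F [0.71 1.04 0.53] t 9.72
move [ 0.665 -0.159  0.294] twist -0.024
```

```bash
python3 -m creep '[[0.35,-0.01,0,0,0],[0.67,-0.01,0,0,0],[0.67,-0.03,0.07,0,0],[0.67,-0.09,0.18,0,0],[0.67,-0.09,0.18,0,0]]'| grep -E 'clock|pos|^force'; for i in 1 2 3 4; do python3 -m creep '[[0,-0.008,0.015,0,0],[0,-0.016,0.03,0,0],[0,-0.016,0.03,0,0]]' | grep -E 'clock|pos|^force'; done;  python3 btn.py full -.0055
```

```text
clock: 10.35
position: [0.6599, -0.0563, 0.1947]
force: [1.1, 0.0, -0.6]
clock: 10.72
position: [0.6596, -0.056, 0.1936]
force: [0.4, 0.1, 1.1]
clock: 11.1
position: [0.6587, -0.0562, 0.1919]
force: [0.1, -0.3, 1.4]
clock: 11.48
position: [0.6578, -0.0563, 0.19]
force: [1.3, -0.6, 3.4]
clock: 11.85
position: [0.6573, -0.0565, 0.1886]
force: [2.1, 0.7, 6.9]
d -0.0055
at [ 0.6573 -0.0565  0.1886] heading 11.91 F [2.08 0.67 6.94] t 11.85
move [-0.004 -0.012 -0.006] twist -0.023
```

```bash
python3 -m creep '[[0,0,0,0,0],[0,0.1,-0.2,0,0],[0,0.1,-0.8,0,0.5]]' | grep -E 'clock|pos|^force'; python3 -c "
from h import *
go([.55,.0,.245],12.1)"
```

```text
clock: 12.22
position: [0.6621, -0.0549, 0.2355]
force: [0.6, -0.2, 0.1]
at [ 0.6621 -0.0549  0.2355] heading 11.93 F [ 0.57 -0.23  0.11] t 12.22
move [ 1.281 -1.639 -0.152] twist -0.022
```

```bash
python3 -m creep '[[0.6,-0.8,-0.2,0,0.5],[1.1,-1.4,-0.2,0,0.5],[1.28,-1.64,-0.2,0,0.5],[1.28,-1.64,-0.2,0,0.5]]' ; python3 wr.py pics/w2; python3 - <<'E'
from workcell import *
import cv2
from h import *
im=grab_frame('side');cv2.imwrite('pics/s2.png',im)
q=np.load('q.npy');
im=cv2.resize(im[90:290,180:400],None,fx=2.6,fy=2.6,interpolation=cv2.INTER_CUBIC)
w=cv2.resize(cv2.imread('pics/w2.png'),(560,420))
c=np.zeros((600,800,3),np.uint8)
w=w[:,130:430]
c[:420,:300]=w;h_,w_=im.shape[:2];c[:min(h_,600),300:300+min(w_,500)]=im[:600,:500]
cv2.imwrite('pics/c2.png',c)
E
```

```text
clock: 12.72
position: [0.5502, 0.0003, 0.2489]
tool_rot: [3.141, -0.001, 1.78]
force: [0.6, -0.6, 1.0]
grip_width: 0.0428
finger_force: 0.0
power [405.4 431. ]
daylight [411.9 390.1]
full [419.1 344.5]
spur [293.7 145.7]
tfl [458.4  97.1]
tbl [431.7  97. ]
bbl [268.7  96.2]
grip [428.5 224.8]
```

View pics/c2.png

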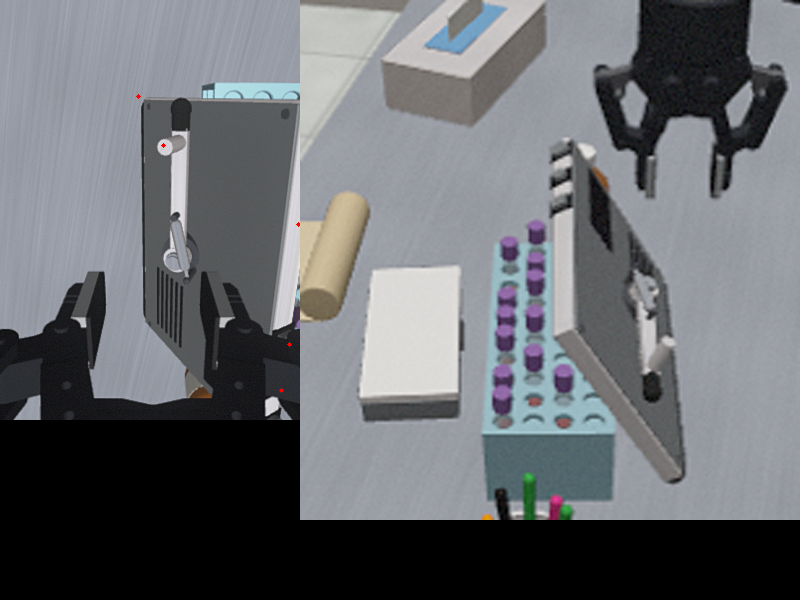

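```bash
cat > legp.py <<'E'
from h import *
q=np.load('q.npy');u=np.array([np.cos(q[2]),np.sin(q[2]),0])
s=W(q,legpt(.098,.034,0))
print('above');go(s+u*-.0045+[0,0,.06],12.1)
print('in');P=s+u*-.0045+[0,0,-.009];go(P,12.1)
T=Ro.from_euler('xyz',status.observe()['tool_rot']).as_matrix()
for t in np.arange(0,1.21,.1):
    print(t.round(1),(T.T@(W(q,legpt(.098,.034,t))+u*-.0085+[0,0,-.009]-P)/.06).round(3))
E
python3 legp.py
```

```text
above
at [ 0.5512 -0.0007  0.2485] heading 11.91 F [0.63 1.04 0.03] t 12.82
move [0.849 0.033 0.847] twist -0.024
in
at [ 0.5512 -0.0007  0.2485] heading 11.91 F [0.63 1.04 0.03] t 12.82
move [0.85  0.032 1.997] twist -0.024
0.0 [-0.    -0.067 -0.   ]
0.1 [-0.009 -0.216  0.066]
0.2 [-0.034 -0.363  0.132]
0.3 [-0.075 -0.507  0.196]
0.4 [-0.132 -0.647  0.259]
0.5 [-0.203 -0.781  0.318]
0.6 [-0.289 -0.908  0.375]
0.7 [-0.388 -1.026  0.428]
0.8 [-0.5   -1.135  0.477]
0.9 [-0.623 -1.232  0.52 ]
1.0 [-0.756 -1.319  0.559]
1.1 [-0.898 -1.392  0.592]
1.2 [-1.047 -1.452  0.619]
```

```bash
python3 -m creep '[[0.5,0.03,0.2,0,0.5],[0.85,0.03,0.85,0,0.5],[0.85,0.03,1.5,0,0.5],[0.85,0.03,1.99,0,0.5],[0.85,0.03,1.99,0,0.5]]'; python3 - <<'E'
from wr import *
from workcell import grab_frame
w=grab_frame('wrist');im=grab_frame('side')
im=cv2.resize(im[150:300,230:400],None,fx=2.8,fy=2.8,interpolation=cv2.INTER_CUBIC)
c=np.zeros((420,800,3),np.uint8);c[:,:320]=w[:,120:440];c[:420,320:320+im.shape[1]]=im[:420,:480]
cv2.imwrite('pics/c3.png',c)
E
```

```text
clock: 13.45
position: [0.5415, 0.049, 0.1271]
tool_rot: [-3.138, 0.001, 1.778]
force: [-0.6, 0.2, 0.0]
grip_width: 0.0425
finger_force: 0.0
```

View pics/c3.png

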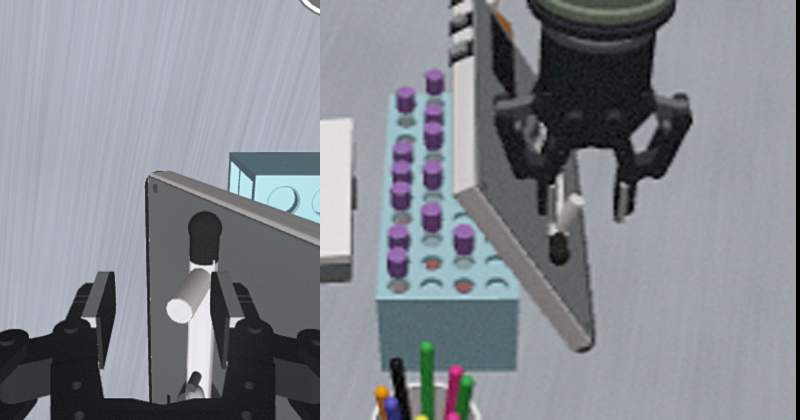

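The pin sits between the fingers, with the back finger behind it (pin tip at crop pixel (180,308), finger at (218,310)). I'll drag it along the arc.

```bash
python3 -m creep '[[-0.01,-0.21,0.07,0,0.5],[-0.03,-0.36,0.13,0,0.5],[-0.08,-0.51,0.2,0,0.5],[-0.13,-0.65,0.26,0,0.5],[-0.2,-0.78,0.32,0,0.5]]'; python3 -m creep '[[-0.09,-0.13,0.06,0,0.5],[-0.19,-0.25,0.11,0,0.5],[-0.3,-0.36,0.16,0,0.5],[-0.42,-0.45,0.2,0,0.5],[-0.55,-0.54,0.24,0,0.5]]';python3 -c "
from h import *
from workcell import *
im=grab_frame('side');w=grab_frame('wrist')
im=cv2.resize(im[150:300,230:400],None,fx=2.8,fy=2.8,interpolation=cv2.INTER_CUBIC)
c=np.zeros((420,800,3),np.uint8);c[:,:320]=w[:,120:440];c[:420,320:320+im.shape[1]]=im[:420,:480]
cv2.imwrite('pics/c4.png',c)"
```

```text
clock: 14.18
position: [0.4979, 0.0281, 0.1094]
tool_rot: [3.142, 0.0, 1.779]
force: [-0.5, 0.7, -0.2]
grip_width: 0.0429
finger_force: 0.1
clock: 14.8
position: [0.4734, -0.0111, 0.095]
tool_rot: [3.141, 0.0, 1.779]
force: [0.1, 1.2, -0.2]
grip_width: 0.0426
finger_force: 0.0
```

View pics/c4.png

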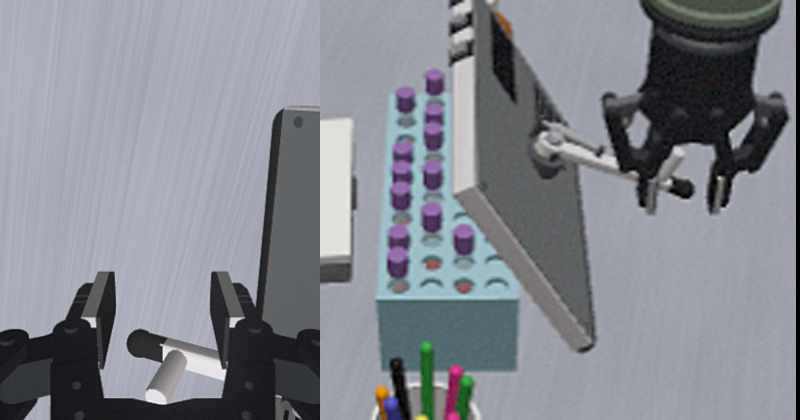

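```bash
python3 -m creep '[[-0.14,-0.07,0.03,0,0.5],[-0.28,-0.13,0.05,0,0.5],[-0.28,-0.13,-0.3,0,0.5],[-0.28,-0.13,-1,0,0.5],[-0.28,-0.13,-1.9,0,0.5]]'; python3 -c "
from h import *
from workcell import *
im=grab_frame('side');w=grab_frame('scene')
im=cv2.resize(im[150:300,230:400],None,fx=2.8,fy=2.8,interpolation=cv2.INTER_CUBIC)
w=cv2.resize(w[140:350,100:260],None,fx=2,fy=2,interpolation=cv2.INTER_CUBIC)
c=np.zeros((420,800,3),np.uint8);c[:,:320]=w;c[:420,320:320+im.shape[1]]=im[:420,:480]
cv2.imwrite('pics/c5.png',c)
q=np.load('q.npy')
for cc in('scene','side'):print(cc,proj(cc,W(q,[PT['power'],PT['full'],PT['tfl'],legpt(.098,.034,1.571),legpt(.1225,0,1.571)])).round(1).tolist())
"
```

```text
clock: 15.52
position: [0.4687, -0.0292, 0.2099]
tool_rot: [-3.14, 0.0, 1.778]
force: [0.2, 0.5, -0.2]
grip_width: 0.043
finger_force: 0.0
scene [[180.5, 233.4], [219.8, 208.1], [292.3, 169.0], [184.2, 173.6], [184.6, 184.0]]
side [[278.7, 146.6], [278.8, 166.8], [275.4, 219.9], [357.1, 205.4], [358.9, 219.0]]
```

View pics/c5.png

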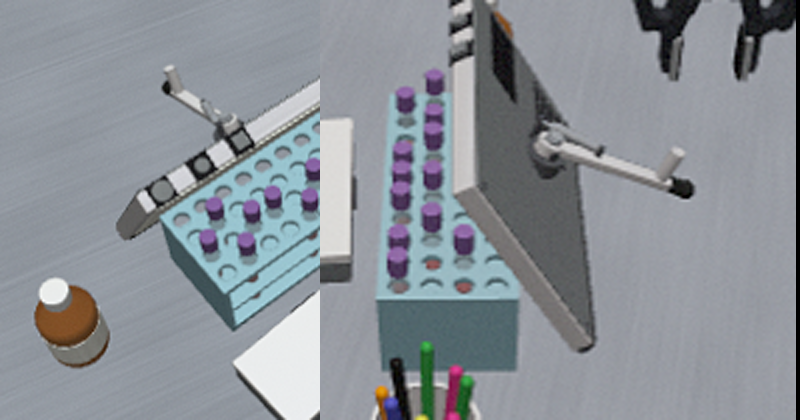

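Scene and side both show the spur tip at its predicted fully-down position (scene (185,174), side (359,204)), and the panel hasn't moved. Next comes the grasp.

```bash
cat > grip.py <<'E'
from h import *
q=np.load('q.npy');u=np.array([np.cos(q[2]),np.sin(q[2]),0]);v=np.array([-u[1],u[0],0])
ax=np.array([q[0],q[1],0])+.055*v;a0=q[3]
def tcp(a,half=.0214,extra=0):
    c=-.011*(a0-a)+.189*np.sin(a)+.011*np.cos(a)-half
    return ax+u*(c+extra)+[0,0,.165+.014*(1-a/a0)]
P=tcp(a0,.0277,.0124)
print('above');go(P+[0,0,.06],12.1);print('in');go(P,12.1)
T=Ro.from_euler('xyz',status.observe()['tool_rot']).as_matrix()
for a in np.linspace(a0,0,9):print(a.round(2),(T.T@(tcp(a)-P)/.06).round(3))
print('final',(T.T@(tcp(0,.011)-P)/.06).round(3),tcp(0,.011))
E
python3 grip.py
```

```text
above
at [ 0.4713 -0.0292  0.2134] heading 11.87 F [ 0.73  0.22 -0.33] t 15.62
move [ 0.331  2.793 -0.174] twist -0.028
in
at [ 0.4713 -0.0292  0.2134] heading 11.87 F [ 0.73  0.22 -0.33] t 15.62
move [0.331 2.786 0.826] twist -0.028
0.49 [-0.    -0.102 -0.001]
0.43 [-0.001 -0.28  -0.031]
0.37 [-0.002 -0.464 -0.061]
0.31 [-0.003 -0.653 -0.092]
0.24 [-0.004 -0.846 -0.122]
0.18 [-0.005 -1.043 -0.153]
0.12 [-0.006 -1.243 -0.183]
0.06 [-0.007 -1.444 -0.214]
0.0 [-0.008 -1.647 -0.244]
final [-0.007 -1.474 -0.243] [0.5445549  0.00601304 0.179     ]
```

```bash
python3 -m creep '[[0.2,0.9,-0.2,0,0.65],[0.33,1.8,-0.25,0,0.65],[0.33,2.6,-0.25,0,0.65],[0.33,2.79,-0.2,0,0.65],[0.33,2.79,-0.2,0,0.65]]' 30; python3 -m creep '[[0,0,0.3,0,0.65],[0,0,0.65,0,0.65],[0,0,1.02,0,0.65],[0,0,1.02,0,0.65]]'; python3 -c "
from h import *
from workcell import *
im=grab_frame('side');w=grab_frame('wrist')
im=cv2.resize(im[120:270,230:400],None,fx=2.8,fy=2.8,interpolation=cv2.INTER_CUBIC)
c=np.zeros((420,800,3),np.uint8);c[:,:320]=w[:,120:440];c[:420,320:320+im.shape[1]]=im[:420,:480]
cv2.imwrite('pics/c6.png',c)"; python3 grip.py
```

```text
clock: 16.25
position: [0.6287, 0.0247, 0.2202]
tool_rot: [-3.14, 0.0, 1.778]
force: [-0.4, -0.3, -0.1]
grip_width: 0.0555
finger_force: 0.0
clock: 16.75
position: [0.6274, 0.025, 0.1583]
tool_rot: [-3.139, -0.0, 1.778]
force: [-0.1, -0.1, -0.1]
grip_width: 0.056
finger_force: 0.0
above
at [0.6288 0.025  0.1604] heading 11.89 F [ 0.13 -0.44  0.81] t 16.85
move [-0.014  0.037 -1.077] twist -0.026
in
at [0.6288 0.025  0.1604] heading 11.89 F [ 0.13 -0.44  0.81] t 16.85
move [-0.014  0.037 -0.077] twist -0.026
0.49 [-0.    -0.102 -0.   ]
0.43 [-0.001 -0.28  -0.029]
0.37 [-0.002 -0.465 -0.058]
0.31 [-0.003 -0.654 -0.088]
0.24 [-0.004 -0.847 -0.117]
0.18 [-0.005 -1.044 -0.146]
0.12 [-0.006 -1.244 -0.175]
0.06 [-0.006 -1.445 -0.204]
0.0 [-0.007 -1.649 -0.233]
final [-0.007 -1.475 -0.233] [0.5445549  0.00601304 0.179     ]
```

View pics/c6.png

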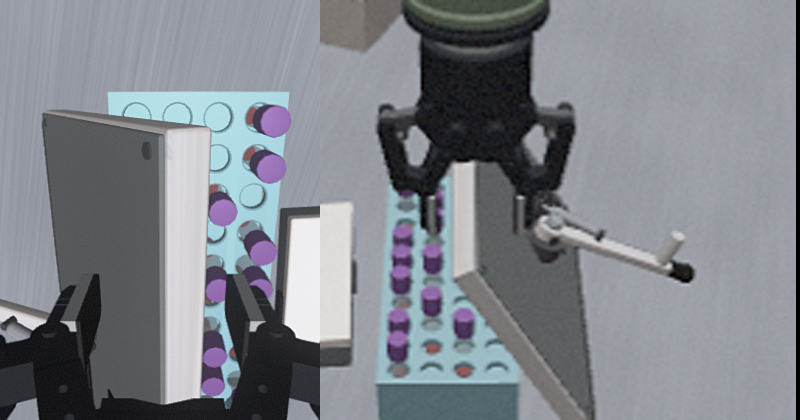

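```bash
python3 -m creep '[[-0.01,0,-0.04,0,0.5],[-0.01,-0.06,-0.08,0,0.5],[-0.01,-0.16,-0.1,0,0.5],[-0.01,-0.29,-0.12,0,0.5],[-0.01,-0.43,-0.14,0,0.5]]'; python3 -m creep '[[0,-0.15,-0.02,0,0.5],[0,-0.3,-0.04,0,0.5],[0,-0.45,-0.06,0,0.5],[0,-0.57,-0.09,0,0.5],[0,-0.67,-0.11,0,0.5]]'; python3 grip.py | tail -11
```

```text
clock: 17.48
position: [0.6033, 0.0193, 0.1685]
tool_rot: [3.142, -0.0, 1.779]
force: [1.4, 0.2, 0.0]
grip_width: 0.0424
finger_force: 0.8
clock: 18.1
position: [0.5641, 0.011, 0.1751]
tool_rot: [-3.141, -0.0, 1.779]
force: [0.8, 0.3, 0.7]
grip_width: 0.0427
finger_force: 0.2
move [-0.008  1.139  0.168] twist -0.024
0.49 [-0.    -0.102  0.   ]
0.43 [-0.001 -0.28  -0.029]
0.37 [-0.002 -0.465 -0.058]
0.31 [-0.003 -0.654 -0.087]
0.24 [-0.004 -0.847 -0.117]
0.18 [-0.004 -1.044 -0.146]
0.12 [-0.005 -1.244 -0.175]
0.06 [-0.006 -1.446 -0.204]
0.0 [-0.007 -1.649 -0.233]
final [-0.006 -1.475 -0.233] [0.5445549  0.00601304 0.179     ]
```

```bash
python3 -m creep '[[0,-0.06,-0.01,0,0.42],[0,-0.13,-0.03,0,0.37],[0,-0.2,-0.04,0,0.35],[0,-0.27,-0.06,0,0.32],[0,-0.33,-0.065,0,0.3]]'; python3 -m creep '[[0,0,0,0,0.2],[0,0,0,0,0.1],[0,0,0,0,0],[0,0,0,0,0]]' 30; python3 -c "
from h import *
from workcell import *
im=grab_frame('side');w=grab_frame('scene')
im=cv2.resize(im[130:280,230:400],None,fx=2.8,fy=2.8,interpolation=cv2.INTER_CUBIC)
w=cv2.resize(w[120:330,130:290],None,fx=2,fy=2,interpolation=cv2.INTER_CUBIC)
c=np.zeros((420,800,3),np.uint8);c[:,:320]=w;c[:420,320:320+im.shape[1]]=im[:420,:480]
cv2.imwrite('pics/c7.png',c)
q=np.load('q.npy');q2=np.array([q[0]-.0054*np.cos(q[2]),q[1]-.0054*np.sin(q[2]),q[2],0])
for cc in('scene','side'):print(cc,proj(cc,W(q2,[PT['power'],PT['full'],PT['tfl'],PT['tbl'],PT['bbl'],legpt(.098,.034,1.571),legpt(.1225,0,1.571)])).round(1).tolist())
"
```

```text
clock: 18.73
position: [0.545, 0.007, 0.179]
tool_rot: [3.142, -0.0, 1.779]
force: [-0.3, -0.8, 0.3]
grip_width: 0.0257
finger_force: 0.0
clock: 19.23
position: [0.5449, 0.0069, 0.179]
tool_rot: [-3.141, -0.0, 1.779]
force: [-4.2, -1.5, 6.9]
grip_width: 0.0219
finger_force: 31.1
scene [[146.8, 189.4], [185.9, 166.6], [259.9, 131.4], [252.6, 125.3], [254.6, 191.1], [178.0, 178.9], [183.7, 193.7]]
side [[321.3, 137.8], [324.2, 157.7], [324.8, 208.8], [336.6, 208.7], [329.3, 278.9], [370.5, 221.5], [363.4, 234.1]]
```

View pics/c7.png

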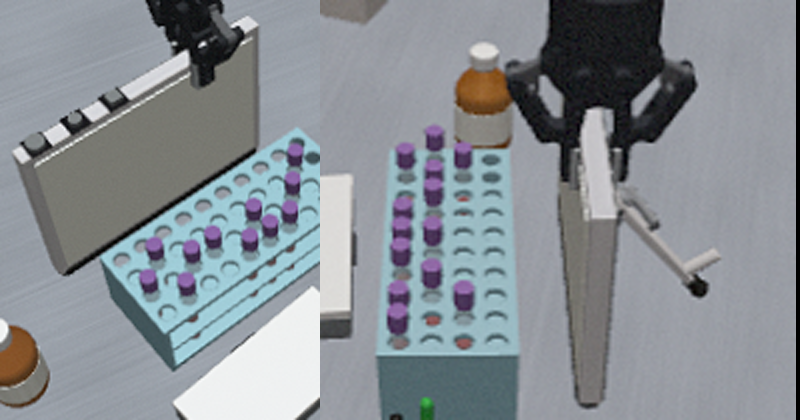

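```bash
cat > chk.py <<'E'
from h import *
from workcell import *
from scipy.optimize import minimize
q=np.load('q.npy');cp={c:camera_params(c) for c in('scene','side')};M={}
for c in cp:
    grab_frame(c);r=silhouettes(c,'panel');M[c]=r[0]['mask'];print(c,[(round(d['p'],2),int(d['mask'].sum())) for d in r[:2]])
an=np.linspace(np.pi,2*np.pi,9)
pts=np.array([[x,y,.2] for x in(-.011,.011) for y in(-.13,.13)]+[[.011*np.cos(t),y,.011+.011*np.sin(t)] for t in an for y in(-.13,.13)])
def cost(v,full=False):
    R=Ro.from_euler('ZY',[q[2]+v[2],v[3]]).as_matrix();t=np.array([q[0]+v[0],q[1]+v[1],.011+v[4]])-R@[0,0,.011]
    e=0
    for c in cp:
        h=cv2.convexHull((proj(cp[c],pts@R.T+t)*16).astype(np.int32));m=np.zeros((420,560),np.uint8);cv2.fillConvexPoly(m,h,1,shift=4)
        e+=np.sum((m>0)!=M[c])
    return e
b=None
for s in(-.04,0,.04):
  for z in (0,.004):
    v0=np.array([-.0054,-.001,0,s,z]);S=np.vstack([v0]+[v0+d for d in np.diag([.006,.006,.03,.04,.004])])
    r=minimize(cost,v0,method='Nelder-Mead',options=dict(initial_simplex=S,maxiter=300));print(r.fun,r.x.round(4))
E
python3 chk.py; python3 -c "
from workcell import *
s=status.observe();print(s['force'],s['moment'],s['finger_force'])"
```

```text
scene [(0.86, 7908)]
side [(0.76, 1797)]
1968.0 [-0.013  -0.0005 -0.0125  0.0423 -0.0048]
2055.0 [-0.0119 -0.0021  0.0046  0.0456 -0.0029]
2170.0 [-0.0121 -0.0035 -0.0011  0.0623 -0.0025]
1913.0 [-0.0139 -0.0002 -0.0165  0.0378 -0.0069]
2212.0 [-0.0106 -0.0021  0.0074  0.0515  0.001 ]
1931.0 [-0.0132 -0.0033 -0.0171  0.0379 -0.0075]
[-4.25287481  0.37982407  8.22486324] [-0.20177729  1.43695056  0.10503374] 31.14690452814102
```

```bash
python3 -m creep '[[0,-0.04,-0.01,0,0],[0,-0.08,-0.02,0,0],[0,-0.08,-0.02,0,0],[0,-0.08,-0.02,0,0]]'; python3 chk.py;python3 -c "
from workcell import *
s=status.observe();print(s['force'],s['moment'],s['finger_force'])"
```

```text
clock: 20.02
position: [0.5404, 0.0061, 0.1799]
tool_rot: [-3.141, -0.0, 1.779]
force: [-0.5, -0.0, -6.4]
grip_width: 0.0214
finger_force: 29.8
scene [(0.56, 8147)]
side [(0.7, 2112)]
2072.0 [-0.0131 -0.0018 -0.0045  0.0256 -0.0022]
2077.0 [-0.013  -0.0032 -0.0044  0.0154 -0.002 ]
2035.0 [-0.0147 -0.0027 -0.0054  0.0312 -0.0041]
1981.0 [-0.0154 -0.0007 -0.0144  0.0191 -0.0071]
2217.0 [-0.0113 -0.0023  0.0027  0.0259  0.0014]
1972.0 [-0.0149 -0.0032 -0.013   0.0199 -0.0063]
[-0.72025789 -0.59711555 -6.10633317] [ 0.27590882  0.13450368 -0.05634505] 29.73031908273697
```

```bash
python3 -m creep '[[0,0,0.006,0,0],[0,0,0.006,0,0],[0,0,0.006,0,0]]'; python3 -c "
from h import *
from workcell import *
s=status.observe();print(s['force'],s['moment'],s['finger_force'])
im=grab_frame('side');w=grab_frame('scene')
q=np.load('q.npy');p=s['position'];u=np.array([np.cos(q[2]),np.sin(q[2]),0]);v=np.array([-u[1],u[0],0])
o=p-.055*v;q2=np.array([o[0],o[1],q[2],0]);print('axis shift',o[:2]-q[:2])
for n,i in(('scene',w),('side',im)):
    for x in proj(n,W(q2,[PT['tfl'],PT['tbl'],[-.011,.13,.011],[.011,.13,.011],[.011,-.13,.2],[.011,-.13,.011]])):cv2.circle(i,tuple(int(round(a)) for a in x),1,(0,0,255),-1)
im=cv2.resize(im[130:290,240:400],None,fx=3.5,fy=3.5,interpolation=cv2.INTER_CUBIC)[:560,:480]
w=cv2.resize(w[120:330,130:290],None,fx=2,fy=2,interpolation=cv2.INTER_CUBIC)
c=np.zeros((560,800,3),np.uint8);c[:420,:320]=w;c[:,320:800]=im
cv2.imwrite('pics/c8.png',c)"
```

```text
clock: 20.6
position: [0.5406, 0.0062, 0.1798]
tool_rot: [3.142, -0.0, 1.779]
force: [-1.4, 2.5, -2.9]
grip_width: 0.0216
finger_force: 30.2
[-1.43165995  2.4944088  -2.91729584] [ 0.61525643  0.37612545 -0.09722472] 30.16846865415573
axis shift [-0.0092358  -0.00093004]
```

View pics/c8.png

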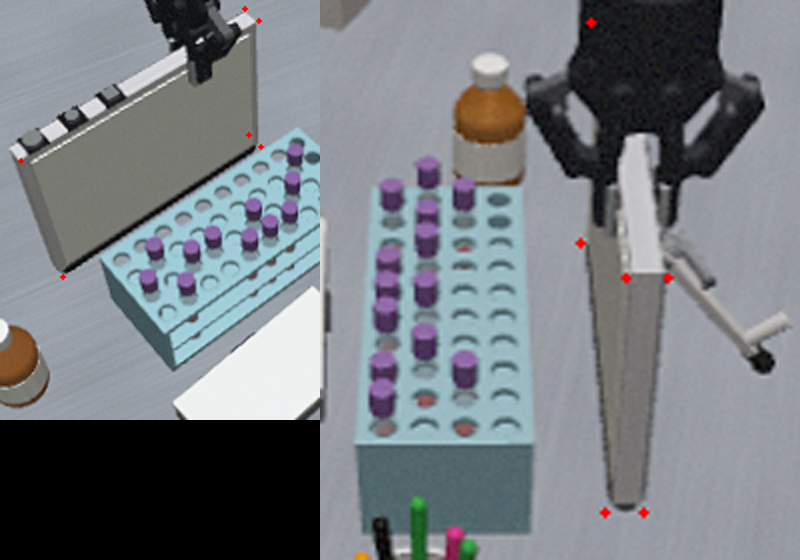

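The overlay agrees: in the side view the near end runs from about (647,272) to (628,500), matching the vertical prediction. The panel is clear of the rack and the leg is down, so I'm handing in.

```bash
python3 -c "
from workcell import bot
print(bot.job_done())"
```

```text
the job is handed in; nothing more can be done
None
```

I pressed the three buttons in order and snapped the kickstand down while the panel still leaned. The job is handed in with the panel upright, clear of the rack and held at about 30 N; no verdict came back, but my last checks looked within limits.

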